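# Tip the tabbed jig plate out of its deep bin and rack it

### The arm

A 7-joint arm with a two-finger parallel gripper is mounted at the origin on the work surface. World frame = base frame: x ahead of the robot, y to its left, z up, the work surface at z = 0. Lengths are in mm, angles in degrees, forces in N, time in s.
With the tool pointing down it reaches from about 425 to 925 mm from the base axis. Payload 6.8 kg.
Tool frame: the origin (TCP) lies midway between the tips of the shut fingers; the grasp point (between the pads) lies 19 mm behind it; z points along the fingers, y is the line along which they close (so a half turn about z gives the same grasp; the last joint's range is limited). The gripper opens to 88 mm and grips with 3 to 60 N. Pads are 20 mm wide; open, the fingers measure 115 mm over their backs; the gripper's body (75 mm by 178 mm) begins 61 mm behind the grasp point.
Start: joints at [-78.043, 27.33, 1.283, 89.118, -0.659, 63.558, -4.761], TCP at [210.277, 641.429, 222.664] pointing down, gripper open.
Joint ranges: [-169.35, 169.35], [-19.33, 120.38], [-80.79, 83.38], [13.8, 139.57], [-78.32, 258.32], [9.67, 109.79], [-169.56, 169.56]. Speed limits (degrees/s): [136.94, 136.94, 180, 180, 180, 180, 180].

### API

Orientations are given as a 3x3 rotation matrix whose columns are the frame's x, y, z axes.
In Python, from bench import arm gives the robot as it stands. Calls block until the motion is done:
- arm.reach(position, orientation): joint-space move of the TCP to a pose.
- arm.servo_line(position, orientation=None, rate=150, stop_force=None): straight line of the TCP; orientation=None keeps the orientation; rate is the mean speed in mm/s. With stop_force (N) it stops when the force on the tool has changed by that much, and returns True; else False.
- arm.move_j(angles): joint-space move.
- arm.grip(opening, squeeze=None): opening from 0.0 (shut) to 1.0 (fully open); squeeze is the grip in N (None keeps the last); returns when the fingers have stopped.
- arm.wait(seconds).
- arm.ik(position, orientation): joint angles nearest the present ones, or None.
- arm.read_state(): the state.
- arm.snapshot(name): name is "scene" or "side" or "wrist"; returns (picture, depth): 384x512x3 uint8, red, green, blue; 384x512 float32, mm along the optical axis (not along the pixel's ray), 0 where there is no reading.
- arm.camera_info(name): a dict with "fx", "fy", "cx", "cy" (pixels), "R" (3x3) and "t" (3): a world point X has camera coordinates R X + t. Camera axes: x right, y down, z forward; pixel columns grow to the right and rows downward; lengths in mm; the calibration is good to about 2 mm. The wrist camera is an equidistant fisheye: a pixel r from the principal point sees the ray r / f radians off the axis. A picture is of the moment at which its call begins: read the wrist's pose just before it. camera_info takes no time and is no camera call; for the wrist camera it gives the pose at the moment of the call.
A pose or a line that the arm cannot do raises arm.IKError and nothing moves.
- arm.close_job(): hands the job in; it is judged then, once.
Trained networks look in the newest picture that a camera, given by its name, has taken for a name from the list of things; names that differ only in an ending like _2 or _b are one class to them, and where a whole thing is asked for, a point or a joint stands for the part that bears it (a point fixed in the world has none). Each returns a list of dicts, best first, with "p" (0 to 1); they miss things now and then, are a little off and sometimes report something else, mostly with a low value. They report only what shows in the picture. A call takes as long as a camera call.
- arm.boxes_of(thing, camera): "centre" ([column, row] in pixels, amid what is visible of it).
- arm.spot_point(thing, camera): "centre" ([column, row] in pixels: a listed point, or the origin of a listed thing).
The state is a dict: "time": time; "q": joint angles; "qvel": joint speeds; "joint_torque": joint torques, N m; "tcp_pos": TCP position; "tool_rot": TCP orientation; "force": force on the tool from outside, world axes, zero at the start; "wrist_torque": the same for the moment, N m; "finger_gap": opening from 0.0 (shut) to 1.0 (fully open); "grip_force": force on a finger pad.
Only numpy, scipy, OpenCV 4.12 (cv2) and the standard library are available. Lean on these libraries where they do the work, as an engineer would, in place of code of your own. Each camera call takes 0.05 s, during which the arm holds its last target. There are 200 camera calls.

### The job

Take the jig plate with the narrow tab on top out of its deep bin: hold it by its top edge, tip it upright in the bin, then lift it clear of the rim. Lower it all the way into the rack's empty wide slot before letting go, so that it is left standing there on its lower edge; leave the plain square-topped plate alone in its own bin.

Things in the scene. Friction and masses are not known exactly. Their poses are not given: they have to be found in the camera images.
- tab_plate: Plate to move: aluminium, 8 mm thick (x), 100 wide (y), 160 high (z), 0.28 kg; body 130 high with a round window, on top a central tab 46 wide, 30 high, 8 thick. Origin: middle of lower edge. At first it leans 25 deg from vertical, top towards the bin's -x side: lower edge on the bin floor at the +x wall, -x face on the -x wall's rim; the top 50 to 55 mm stick out past that rim.
- tab_bin: Deep narrow black bin, fixed to the table, that holds the tabbed plate; open on top. Outside 61 (x) x 124 (y) x 100 mm high, walls and floor 4 mm, inside 53 x 116 and 96 mm deep. Origin: centre of its underside, on the table; z up, -x side faces roughly to the robot. A twin bin holds the other plate.
- plain_plate: The other jig plate, not to be moved: bare aluminium, a plain 100 x 160 x 8 mm rectangle with square top corners and no tab, leaning in the same way in the twin bin, its top edge 152 mm above the table. Origin: middle of the lower edge; axes as for the tabbed plate.
- slot (a point): Floor centre of the empty wide slot of a fixed steel rack, 10 mm above the table; z up, slot runs along y, x across it. 18 mm wide between walls 120 mm long (ends open), 50 mm high over its floor, with flared lips above: mouth about 35 mm wide, 62 mm above the floor. A small green circuit board stands in a narrow slot 44 mm towards -x, its top 68 mm above the table.

How it is judged:
By the outcome, as a careful person would: the job done as asked, in the order asked, and still so for the second after the job is handed in, with the robot touching nothing.
It also fails if it takes over 51 s, if anything falls off the work surface, if the arm or the gripper's body presses on something with over 40 N, if the wrist force passes 120 N, or if a joint passes its speed limit or range.

## Working session

There is one attempt and no reset: what is moved stays moved. The work goes in short steps, each a Python script; the robot and the scene stay as the last script left them, time stands still between calls to the robot, and variables do not carry over. Pictures are saved under pics/ and viewed, at most 10 in all, crops included, and the job is handed in when it is done.

```bash
ls; mkdir -p pics; python3 - <<'E'
from bench import arm
import cv2,numpy as np
print(arm.read_state())
for c in("scene","side"):
    im,d=arm.snapshot(c); cv2.imwrite(f"pics/{c}0.png",im[:,:,::-1]); np.save(f"pics/{c}0.npy",d)
    print(c,arm.camera_info(c))
    for t in("tab_plate","tab_bin","plain_plate","slot"):
        if t!="slot": print(t,"box",arm.boxes_of(t,c)[:3])
        print(t,"pt",arm.spot_point(t,c)[:3])
E
```

```text
bench.py
pics
{'time': 0.0, 'q': array([-78.04187953,  27.37525511,   1.28049235,  89.17693526,
        -0.66004591,  63.55804256,  -4.76120893]), 'qvel': array([ 0.08828735, -0.05801025, -0.00302777,  0.03211038,  0.05817387,
       -0.02946513,  0.04684056]), 'joint_torque': array([-1.59307445e-03, -5.82853317e+01,  1.53336056e+00, -2.72597945e+01,
       -5.45547728e-02,  1.69923075e-02,  1.85355652e-04]), 'tcp_pos': array([210.11470088, 640.83722357, 221.69836498]), 'tool_rot': array([[-9.50236415e-01,  3.11529386e-01, -4.44889894e-04],
       [ 3.11529681e-01,  9.50234829e-01, -1.73984621e-03],
       [-1.19263350e-04, -1.79186163e-03, -9.99998388e-01]]), 'force': array([-0.81483064, -0.20706464,  0.26614759]), 'wrist_torque': array([-0.01428635,  0.06338148,  0.04997655]), 'grip_force': 0.0, 'finger_gap': 1.000568359406125}
scene {'fx': 426.0881914357724, 'fy': 426.0881914357724, 'cx': 255.32914394722795, 'cy': 187.12882346168803, 'R': array([[ 0.46984594,  0.882743  ,  0.0030953 ],
       [ 0.74833404, -0.39644107, -0.53181824],
       [-0.46823173,  0.25218896, -0.84685287]])
[... 265 characters left out ...]
pt []
slot pt [{'centre': [147.5, 247.7], 'p': 0.82}]
side {'fx': 405.85193890525505, 'fy': 405.85193890525505, 'cx': 264.35512192997754, 'cy': 190.32858710494713, 'R': array([[-0.76316081, -0.64600403,  0.01625944],
       [-0.40324568,  0.45641387, -0.79314519],
       [ 0.50495396, -0.61185388, -0.60881552]]), 't': array([474.85839471, 307.15147716, 603.85527105])}
tab_plate box [{'centre': [279.4, 182.7], 'p': 0.8}]
tab_plate pt []
tab_bin box [{'centre': [263.1, 205.5], 'p': 0.76}]
tab_bin pt [{'centre': [269.0, 222.3], 'p': 0.9}]
plain_plate box [{'centre': [179.1, 243.2], 'p': 0.78}]
plain_plate pt [{'centre': [172.8, 270.8], 'p': 0.57}]
slot pt [{'centre': [316.0, 163.7], 'p': 0.65}]
```

View pics/scene0.png

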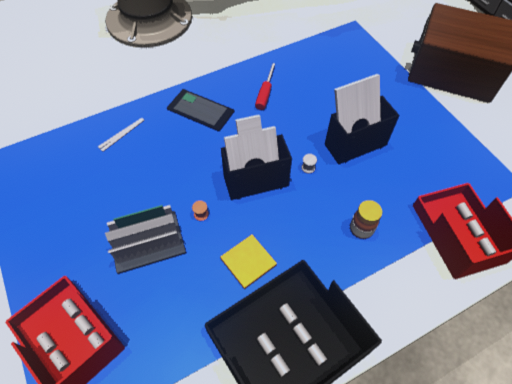

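View pics/side0.png

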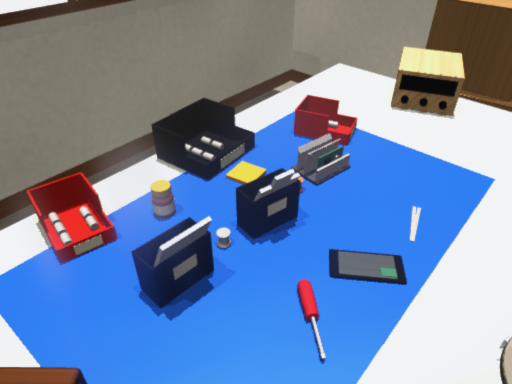

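```bash
cat > h.py <<'E'
import numpy as np
from bench import arm
def tri(obs):
    A=[];b=[]
    for c,(u,v) in obs:
        i=arm.camera_info(c);R=i["R"];t=i["t"]
        d=R.T@np.array([(u-i["cx"])/i["fx"],(v-i["cy"])/i["fy"],1]);d/=np.linalg.norm(d)
        P=np.eye(3)-np.outer(d,d);A.append(P);b.append(P@(-R.T@t))
    X=np.linalg.solve(sum(A),sum(b));return X,[np.linalg.norm(P@X-q) for P,q in zip(A,b)]
def cloud(c,d,u0=0,u1=512,v0=0,v1=384):
    i=arm.camera_info(c);v,u=np.mgrid[v0:v1,u0:u1];z=d[v0:v1,u0:u1];m=z>0
    P=np.c_[((u-i["cx"])/i["fx"]*z)[m],((v-i["cy"])/i["fy"]*z)[m],z[m]]
    return (P-i["t"])@i["R"],np.c_[u[m],v[m]]
E
python3 - <<'E'
from h import *
np.set_printoptions(precision=1,suppress=True)
print("bin",tri([("scene",(255,179.9)),("side",(269,222.3))]))
print("slot",tri([("scene",(147.5,247.7)),("side",(316,163.7))]))
E
```

```text
bin (array([603.7,   8. ,  -5.5]), [np.float64(1.5023586055416374), np.float64(1.5023586055417242)])
slot (array([ 650.4, -245.8,    4.4]), [np.float64(0.10678693148763095), np.float64(0.10678693148754656)])
```

The scene view shows the tab plate at about (255,145), its tab at (250,127), with its bin at (257,175). The plain plate is at (358,100), and the rack is at (147,240) with the green board in its upper slot. In the side view the tab plate is at (275,187), leaning to the lower right (-x side of the bin), and the rack is at (322,160). Next I'll use the depth clouds to get precise poses.

```bash
cat > a.py <<'E'
from h import *
import cv2
np.set_printoptions(precision=1,suppress=True)
for c,bw in(("scene",(215,295,110,200)),("side",(230,306,165,240))):
    d=np.load(f"pics/{c}0.npy");im=cv2.imread(f"pics/{c}0.png")
    X,uv=cloud(c,d,*bw);g=im[uv[:,1],uv[:,0]].astype(int)
    print(c,"n",len(X),"z max",X[:,2].max())
    grey=(g.min(1)>90)&(X[:,2]>60)
    P=X[grey]; 
    m=np.median(P,0)
    for k in range(8):
        Q=P if k==0 else P[abs((P-m)@n)<4]
        m=Q.mean(0);n=np.linalg.svd(Q-m)[2][2];n*=np.sign(n[2])
    print("plate n",n*100,"tilt",90-np.degrees(np.arccos(abs(n[2]))),"yaw",np.degrees(np.arctan2(n[1],n[0])),"mean",m,"res",((Q-m)@n).std(),len(Q),len(P),"min/max",Q.min(0),Q.max(0))
    dark=(g.max(1)<70)&(abs(X[:,2]-98)<6)
    r=cv2.minAreaRect(X[dark][:,:2].astype(np.float32)); print("rim",dark.sum(),r)
    s=X[:,2]>15
for c,bw in(("scene",(95,195,195,280)),("side",(290,360,125,190))):
    d=np.load(f"pics/{c}0.npy")
    X,uv=cloud(c,d,*bw)
    s=X[:,2]>12;r=cv2.minAreaRect(X[s][:,:2].astype(np.float32)); print(c,"rack all",r,"zmax",X[:,2].max())
    s=(X[:,2]>55)&(X[:,2]<80);r=cv2.minAreaRect(X[s][:,:2].astype(np.float32)); print("rack top",r,np.histogram(X[:,2],bins=range(-5,95,5)))
E
python3 a.py
python3 - <<'E'
import cv2,sys
im=cv2.imread('pics/scene0.png');jm=cv2.imread('pics/side0.png')
a=[im[105:205,205:305],im[190:290,95:195],jm[155:255,220:320],jm[110:210,270:370]]
a=[cv2.resize(x,(300,300),interpolation=cv2.INTER_CUBIC) for x in a]
cv2.imwrite('pics/crop.png',cv2.vconcat([cv2.hconcat(a[:2]),cv2.hconcat(a[2:])]))
E
```

```text
scene n 7171 z max 151.20302186717316
plate n [ 88.4 -18.7  42.9] tilt 25.42230538818555 yaw -11.95282528444582 mean [590.7   7.7 103.3] res 1.241166717337732 1930 1985 min/max [563.4 -44.2  60. ] [621.2  58.9 151.2]
rim 350 ((612.5673217773438, 5.68292236328125), (122.496337890625, 61.61723327636719), 78.10641479492188)
side n 5675 z max 152.52424507185623
plate n [ 88.  -21.2  42.5] tilt 25.120048783694443 yaw -13.56793445475521 mean [569.8  21.2 133.2] res 2.0779278271790127 209 346 min/max [552.2 -48.4  98.2] [596.8  61.8 152.5]
rim 442 ((606.6768798828125, 10.011512756347656), (122.50951385498047, 62.6580810546875), 77.90284729003906)
scene rack all ((637.3234252929688, -219.35394287109375), (165.5775909423828, 78.65352630615234), 80.43153381347656) zmax 73.8883325076557
rack top ((638.712158203125, -242.43466186523438), (120.11241149902344, 67.43867492675781), 80.85774230957031) (array([3361, 1360,  725,  144,  102,  106,  195,  246,  280,  284,  245,
        265,  302,  299,  415,  138,    0,    0,    0]), array([-5,  0,  5, 10, 15, 20, 25, 30, 35, 40, 45, 50, 55, 60, 65, 70, 75,
       80, 85, 90]))
side rack all ((644.6759033203125, -222.97158813476562), (175.11468505859375, 484.91912841796875), 25.433435440063477) zmax 152.508906745257
rack top ((627.4216918945312, -171.1837615966797), (92.49810791015625, 271.7217712402344), 7.736452579498291) (array([ 776, 1115,  336,  205,  170,  169,  185,  209,  157,  189,  156,
        152,  171,  146,  147,   70,    2,    8,   16]), array([-5,  0,  5, 10, 15, 20, 25, 30, 35, 40, 45, 50, 55, 60, 65, 70, 75,
       80, 85, 90]))
```

View pics/crop.png

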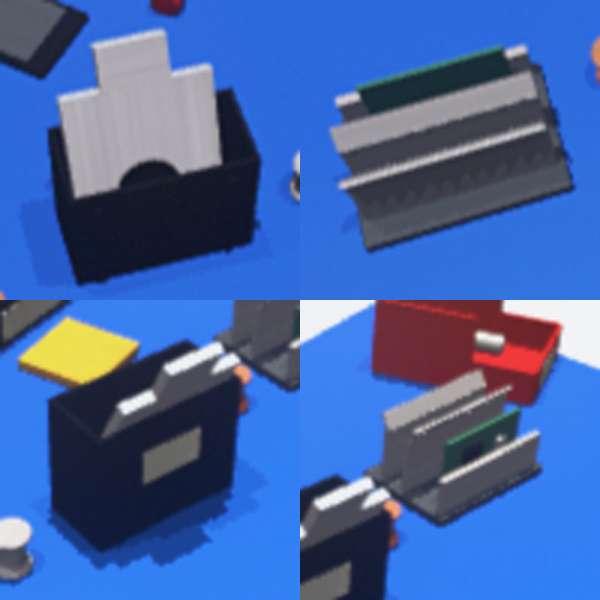

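The crops confirm it: the tab is at scene pixel (248,125), and the plate leans about 25° towards -x. The rack's wide slot is between the two nearer walls, at scene pixel (147,245). The two views disagree on the bin by about 6 mm, so I'll refine both places with the wrist camera from above.

```bash
cat >> h.py <<'E'
def Rt(yaw,tilt,flip):
    # tool for a plate with yaw, leaning `tilt` deg to -x; y = +-plate normal, z = down the plate
    c,s=np.cos(np.radians(yaw)),np.sin(np.radians(yaw));a=np.radians(tilt)
    Rz=np.array([[c,-s,0],[s,c,0],[0,0,1]])
    n=Rz@[np.cos(a),0,np.sin(a)];z=-(Rz@[-np.sin(a),0,np.cos(a)])
    y=-n if flip else n
    return np.c_[np.cross(y,z),y,z]
def wcloud(d,i):
    v,u=np.mgrid[0:384,0:512];x=(u-i["cx"])/i["fx"];y=(v-i["cy"])/i["fy"];r=np.hypot(x,y)+1e-9
    k=np.tan(np.minimum(r,1.4))/r;m=(d>0)&(r<1.2)
    P=np.c_[(x*k*d)[m],(y*k*d)[m],d[m]];return (P-i["t"])@i["R"],np.c_[u[m],v[m]]
def wray(i,uv):
    x,y=(uv[0]-i["cx"])/i["fx"],(uv[1]-i["cy"])/i["fy"];r=np.hypot(x,y)+1e-9
    return -i["R"].T@i["t"], i["R"].T@np.array([x/r*np.sin(r),y/r*np.sin(r),np.cos(r)])
E
python3 - <<'E'
from h import *
import cv2,pickle
np.set_printoptions(precision=1,suppress=True)
p=arm.read_state()
arm.servo_line(p["tcp_pos"]+[0,0,130],rate=250)
for f in(0,1): print(f,arm.ik([590,8,340],Rt(-12,0,f)),arm.ik([590,8,190],Rt(-12,25,f)),arm.ik([650,-245,200],Rt(-9,0,f)))
q=[arm.ik([590,8,340],Rt(-12,0,f)) for f in(0,1)]
f=min((k for k in(0,1) if q[k] is not None),key=lambda k:abs(q[k][6]))
print("flip",f)
for nm,pos,yaw in(("w1",[575,8,340],-12),):
    arm.reach(pos,Rt(yaw,0,f));arm.wait(.3)
    i=arm.camera_info("wrist");im,d=arm.snapshot("wrist")
    cv2.imwrite(f"pics/{nm}.png",im[:,:,::-1]);pickle.dump((i,d),open(f"pics/{nm}.pkl","wb"))
    for t in("tab_plate","tab_bin","slot"): print(t,arm.spot_point(t,"wrist")[:2])
    X,uv=wcloud(d,i);print(i,d[d>0].min(),len(X),arm.read_state()["time"],arm.read_state()["tcp_pos"])
E
```

```text
0 [-41.1  17.1  44.2  94.6 -12.4  73.3  -6.6] [-41.9  12.1  33.5 123.9   6.7  22.8 -28. ] [-16.3  39.2  51.   89.8 -32.3  66.7  32.4]
1 [-28.2  14.9  26.9  93.8  -7.   72.9 167.9] [-29.2  11.2  18.7 123.2  15.3  23.9 143.6] [ -24.3   51.5   72.5   90.2  -50.2   76.3 -134.2]
flip 0
tab_plate [{'centre': [289.9, 149.1], 'p': 0.76}]
tab_bin [{'centre': [278.2, 149.6], 'p': 0.85}]
slot [{'centre': [323.4, 271.3], 'p': 0.97}]
{'fx': 297.3186396354542, 'fy': 297.3186396354542, 'cx': 259.14202295253375, 'cy': 189.88850585903342, 'R': array([[ 1. , -0.2, -0. ],
       [-0.2, -0.9,  0.3],
       [-0.1, -0.3, -1. ]]), 't': array([-560. ,   56.4,  538.9])} 50.000595 195323 4.55 [575.   8. 340.]
```

View pics/w1.png

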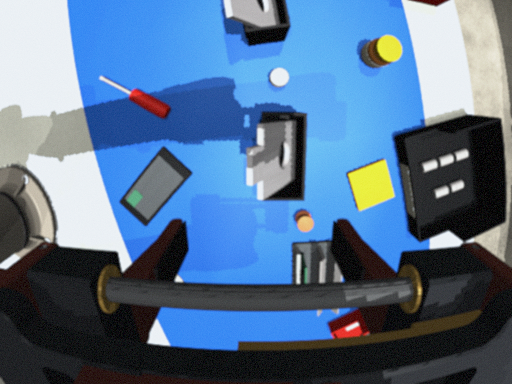

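The wrist view shows the tab plate at (270,157) with its tab at (252,165), the bin at (285,155) and the rack at (315,265).

```bash
cat > b.py <<'E'
from h import *
import cv2,pickle
np.set_printoptions(precision=1,suppress=True)
c=np.cos(np.radians(-12.));s=np.sin(np.radians(-12.));Z=np.array([[c,-s],[s,c]])
i,d=pickle.load(open("pics/w1.pkl","rb"));W,wuv=wcloud(d,i);ims={"wrist":(W,cv2.imread("pics/w1.png")[wuv[:,1],wuv[:,0]])}
for k in("scene","side"):
    X,uv=cloud(k,np.load(f"pics/{k}0.npy"));ims[k]=(X,cv2.imread(f"pics/{k}0.png")[uv[:,1],uv[:,0]])
for k,(X,g) in ims.items():
    g=g.astype(int);near=np.linalg.norm(X[:,:2]-[600,8],axis=1)<95
    P=X[near&(X[:,2]>(60 if k!="side" else 105))&(X[:,2]<165)&(g.min(1)>80)]
    if k!="side":
        m=np.median(P,0)
        for j in range(10):
            Q=P if j==0 else P[abs((P-m)@n)<3.5]
            m=Q.mean(0);n=np.linalg.svd(Q-m)[2][2];n*=np.sign(n[2])
        print(k,"plane tilt",np.degrees(np.arcsin(n[2])),"yaw",np.degrees(np.arctan2(n[1],n[0])),"x on plane at y=8,z=140/100",[m[0]-(n[1]*(8-m[1])+n[2]*(z-m[2]))/n[0] for z in(140,100)],len(Q))
    L=P[:,:2]@Z; T=P[:,2]>137; B=(P[:,2]<118)&(P[:,2]>104)
    pc=lambda a:np.percentile(a,[1,99])
    print(k,"tab lat",pc(L[T,1]),"body lat",pc(L[B,1]) if B.sum()>9 else 0,"zmax",np.percentile(P[:,2],99.5))
    D=X[near&(g.max(1)<75)&(abs(X[:,2]-99)<4)]
    LD=D[:,:2]@Z; print(k,"rim local x",pc(LD[:,0]),"y",pc(LD[:,1]),"rect",cv2.minAreaRect(D[:,:2].astype(np.float32)))
    R=X[(np.linalg.norm(X[:,:2]-[640,-243],axis=1)<75)&(X[:,2]>50)&(X[:,2]<82)]
    print(k,"rack rect",cv2.minAreaRect(R[:,:2].astype(np.float32)),len(R))
    R=X[(np.linalg.norm(X[:,:2]-[650,-246],axis=1)<75)]
    a=np.radians(-9.5);u=np.array([np.cos(a),np.sin(a)]);t=R[:,:2]@u-np.dot([650,-246],u);lat=R[:,:2]@[-u[1],u[0]]-np.dot([650,-246],[-u[1],u[0]])
    print("  profile zmedian/p95 per 4mm across",[(int(b),int(np.percentile(R[ss,2],10)),int(np.percentile(R[ss,2],95))) for b in range(-64,48,4) for ss in [(t>=b)&(t<b+4)&(abs(lat)<45)] if ss.sum()>5])
print("slot tri nets:")
o,dr=wray(i,(323.4,271.3));print("wrist at z=10",o+dr*(10-o[2])/dr[2]);o,dr=wray(i,(278.2,149.6));print("bin wrist z=0",o+dr*(-o[2])/dr[2])
E
python3 b.py
```

```text
wrist plane tilt 25.6469371178416 yaw -11.574224048941735 x on plane at y=8,z=140/100 [np.float64(571.370471627029), np.float64(590.9741965290723)] 1897
wrist tab lat [109.4 154. ] body lat [ 82.9 179.4] zmax 152.99856198802496
wrist rim local x [563.7 621.8] y [ 75.4 196.3] rect ((608.2991333007812, 9.606483459472656), (121.03079223632812, 58.43812942504883), 78.15185546875)
wrist rack rect ((633.9927978515625, -240.75039672851562), (120.90360260009766, 69.73009490966797), 81.51036071777344) 400
  profile zmedian/p95 per 4mm across [(-64, 7, 11), (-60, 10, 43), (-56, 41, 44), (-52, 19, 57), (-48, 21, 69), (-40, 10, 12), (-36, 9, 12), (-32, 9, 12), (-28, 9, 12), (-24, 9, 72), (-20, 10, 72), (-16, 14, 67), (-12, 61, 62), (0, 9, 11), (4, 10, 58), (8, 26, 67), (12, 67, 72), (16, 71, 73), (40, 0, 1)]
scene plane tilt 25.407571143335968 yaw -11.954074113291556 x on plane at y=8,z=140/100 [np.float64(572.9282767697296), np.float64(592.3493168646378)] 1928
scene tab lat [108.1 153.4] body lat [ 81.2 179.9] zmax 150.08586945097025
scene rim local x [567.5 628.1] y [ 71.9 194.1] rect ((612.25
[... 474 characters left out ...]
), (44, -2, 1)]
side tab lat [108.4 155. ] body lat [ 83.1 181.5] zmax 152.49782737403766
side rim local x [560.3 622.6] y [ 75.7 196.7] rect ((606.7521362304688, 9.853973388671875), (122.79544067382812, 62.547752380371094), 78.12562561035156)
side rack rect ((631.3858642578125, -240.26510620117188), (121.9858627319336, 71.8951416015625), 80.04122161865234) 685
  profile zmedian/p95 per 4mm across [(-64, 8, 41), (-60, 11, 41), (-56, 40, 55), (-52, 40, 67), (-48, 39, 66), (-28, 8, 52), (-24, 10, 72), (-20, 18, 60), (-16, 35, 59), (0, 39, 54), (4, 46, 63), (8, 60, 68), (12, 66, 71), (16, 68, 70), (44, -1, 2)]
slot tri nets:
wrist at z=10 [ 649.2 -243.7   10. ]
bin wrist z=0 [606.6   4.6   0. ]
```

Three views agree on the plate: yaw -12°, tilt 25.4°, top at 152 mm. The rack needs one closer wrist look, so I'll do that before grasping.

```bash
python3 - <<'E'
from h import *
import pickle,cv2
np.set_printoptions(precision=1,suppress=True)
arm.reach([645,-300,290],Rt(-9.2,0,0));arm.wait(.3)
i=arm.camera_info("wrist");im,d=arm.snapshot("wrist");cv2.imwrite("pics/w2.png",im[:,:,::-1])
print("cam",-i["R"].T@i["t"])
for t in("slot",):
    for r in arm.spot_point(t,"wrist")[:2]:
        o,dr=wray(i,r["centre"]);print(r,o+dr*(10-o[2])/dr[2])
X,uv=wcloud(d,i);g=np.linalg.norm(X[:,:2]-[640,-243],axis=1)<80
R=X[g&(X[:,2]>50)&(X[:,2]<82)];print(cv2.minAreaRect(R[:,:2].astype(np.float32)),len(R))
a=np.radians(-9.2);u=np.array([np.cos(a),np.sin(a)]);v=np.array([-u[1],u[0]]);R=X[g]
t=(R[:,:2]-[650,-246])@u;l=(R[:,:2]-[650,-246])@v
for lo,hi in((-50,-20),(-20,20),(20,50)):
    print([(b,int(np.percentile(R[s,2],10)),int(np.percentile(R[s,2],95)),int(s.sum())) for b in range(-34,34,2) for s in [(t>=b)&(t<b+2)&(l>lo)&(l<hi)] if s.sum()>3])
s=(R[:,2]>66)&(abs(t)<40);print("lip lat",np.percentile(l[s],[1,99]))
for side in(-1,1):
    s=(R[:,2]>66)&(R[:,2]<78)&(abs(t-side*18+2)<9)
    p=np.polyfit(l[s],t[s],1);print("lip",side,p,"yaw corr",np.degrees(np.arctan(-p[0])),s.sum())
print(arm.read_state()["time"])
E
```

```text
cam [ 656.3 -225.3  453.3]
{'centre': [254.2, 119.3], 'p': 0.77} [ 646.6 -241.2   10. ]
((634.02099609375, -240.74696350097656), (120.16943359375, 70.01069641113281), 81.18293762207031) 1984
[(-34, 386, 415, 478), (-32, 385, 415, 506), (-30, 385, 415, 515), (-28, 386, 415, 504), (-26, 387, 415, 513), (-24, 386, 415, 520), (-22, 385, 415, 554), (-20, 386, 414, 551), (-18, 385, 414, 579), (-16, 385, 414, 557), (-14, 386, 413, 553), (-12, 63, 413, 598), (-10, 386, 413, 539), (-8, 386, 413, 533), (-6, 385, 413, 571), (-4, 386, 413, 558), (-2, 386, 413, 601), (0, 385, 413, 651), (2, 386, 413, 592), (4, 385, 413, 642), (6, 385, 413, 615), (8, 385, 413, 648), (10, 386, 413, 612), (12, 385, 413, 639), (14, 385, 413, 634), (16, 386, 413, 618), (18, 386, 414, 615), (20, 387, 413, 580), (22, 385, 414, 629), (24, 386, 414, 615), (26, 386, 414, 615), (28, 386, 414, 591), (30, 386, 414, 616), (32, 386, 414, 601)]
[(-34, 10, 12, 32), (-32, 10, 11, 27), (-30, 9, 11, 53), (-28, 10, 12, 28), (-22, 70, 73, 43), (-20, 71, 73, 51), (-18, 67, 71, 62), (-16, 65, 68, 34), (-14, 62, 66, 59), (-12, 10, 62, 88
[... 378 characters left out ...]
[(-34, 10, 12, 38), (-32, 10, 12, 20), (-30, 9, 12, 23), (-28, 10, 12, 34), (-22, 71, 73, 23), (-20, 71, 74, 46), (-18, 67, 70, 46), (-16, 65, 67, 23), (-14, 62, 65, 45), (-12, 10, 62, 63), (-10, 10, 12, 20), (-8, 10, 11, 20), (-6, 10, 12, 40), (-4, 9, 11, 20), (-2, 9, 11, 40), (0, 9, 12, 20), (2, 9, 11, 20), (4, 10, 11, 40), (6, 9, 12, 20), (8, 60, 65, 44), (10, 65, 69, 45), (12, 68, 70, 23), (14, 70, 74, 45), (16, 71, 73, 28), (18, 70, 73, 18), (20, 10, 12, 17), (22, 9, 12, 23), (24, 9, 12, 20), (26, 10, 11, 40), (28, 9, 11, 20), (30, 0, 3, 19), (32, 1, 3, 19)]
lip lat [-36.  39.]
lip -1 [ -0.  -18.1] yaw corr 0.23247211309740082 560
lip 1 [-0.  14.9] yaw corr 0.4291100291507515 541
6.1667
```

View pics/w2.png

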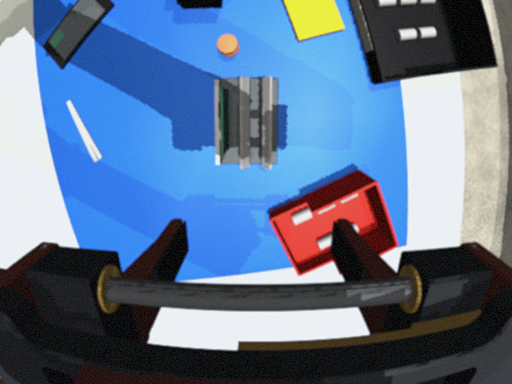

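The rack is clear in this view, at (246,120) with the green board at (225,120). The slot centre comes out at (648.7, -243.2) with yaw -8.9°, the same to 2–3 mm as the network's points and the other views. Now I'll grasp.

```bash
cat >> h.py <<'E'
YB=-12.0;LAT=131.5;H=128.
cb,sb=np.cos(np.radians(YB)),np.sin(np.radians(YB))
def tcp(L0,z,t,h=H):  # TCP for plate lower edge at local (L0,z), lean t
    a=np.radians(t);x=L0-h*np.sin(a);return np.array([cb*x-sb*LAT,sb*x+cb*LAT,z+h*np.cos(a)])
def st(m=""):
    s=arm.read_state();print(m,"t%.2f"%s["time"],"F",s["force"],"tcp",s["tcp_pos"],"gap %.3f grip %.1f"%(s["finger_gap"],s["grip_force"]))
E
python3 - <<'E'
from h import *
np.set_printoptions(precision=1,suppress=True)
T=25.4;R=Rt(YB,T,0)
L=616.6;z=5.7
print(tcp(L,z,T),tcp(L,z,T,160))
arm.reach(tcp(L,z,T,H+110),R)
arm.grip(0.6,40)
st("pre")
print(arm.servo_line(tcp(L,z,T),R,rate=80,stop_force=12)); st("at")
arm.grip(0.0,40);st("closed")
im,d=arm.snapshot("side")
import cv2;a=cv2.resize(im[120:270,200:350],(400,400),interpolation=cv2.INTER_CUBIC)
im,d=arm.snapshot("scene");b=cv2.resize(im[70:220,180:330],(400,400),interpolation=cv2.INTER_CUBIC)
cv2.imwrite("pics/g.png",cv2.hconcat([a,b])[:,:,::-1])
E
```

```text
[576.8  11.8 121.3] [563.3  14.7 150.2]
pre t8.21 F [-1.2 -1.5 -0.3] tcp [530.6  21.7 220.7] gap 0.600 grip 0.0
False
at t9.73 F [-0.2 -0.1  0. ] tcp [576.9  12.  121.7] gap 0.600 grip 0.0
closed t10.49 F [ 3.   0.3 -0.7] tcp [577.2  11.8 121.6] gap 0.090 grip 40.0
```

View pics/g.png

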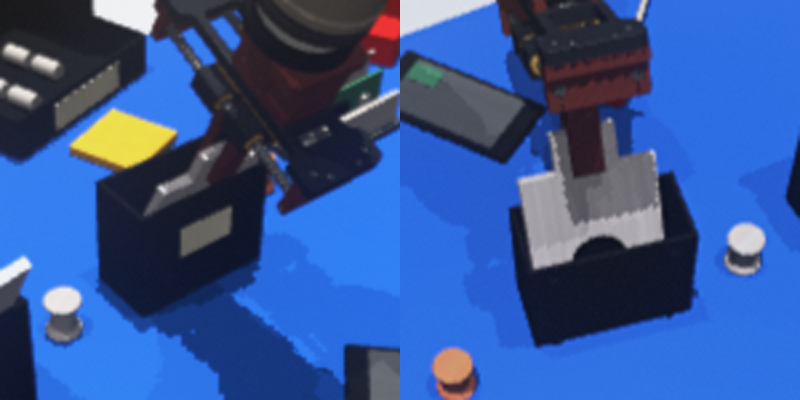

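The grasp is centred on the tab: in the right half the pads are at (585,150), the gap reads 8 mm, and the side force is only 3 N. Next: tip upright, lift, and carry over to the slot.

```bash
python3 - <<'E'
from h import *
import cv2
np.set_printoptions(precision=1,suppress=True)
T=25.4
arm.servo_line(tcp(615,11,T),Rt(YB,T,0),rate=40);st("up6")
for k in(.33,.67,1):
    arm.servo_line(tcp(615-17*k,11,T*(1-k)),Rt(YB,T*(1-k),0),rate=60);st("tip")
arm.wait(.3)
im,_=arm.snapshot("side");a=cv2.resize(im[120:270,200:350],(400,400))
arm.servo_line(tcp(598,145,0),Rt(YB,0,0),rate=120);st("lift")
s=np.array([648.7,-243.2,10.])
arm.servo_line(s+[0,0,H+130],Rt(-8.9,0,0),rate=180);arm.wait(.4);st("over")
arm.servo_line(s+[0,0,H+85],Rt(-8.9,0,0),rate=120);arm.wait(.4);st("near")
im,d=arm.snapshot("side");b=cv2.resize(im[40:190,250:400],(400,400));np.save("pics/side1.npy",d);cv2.imwrite("pics/side1.png",im[:,:,::-1])
im,d=arm.snapshot("scene");c=cv2.resize(im[120:270,70:220],(400,400));np.save("pics/scene1.npy",d);cv2.imwrite("pics/scene1.png",im[:,:,::-1])
cv2.imwrite("pics/c.png",cv2.resize(cv2.hconcat([a,b,c]),(798,266))[:,:,::-1])
for k,bw in(("scene",(90,200,140,285)),("side",(270,380,60,195))):
    im=cv2.imread(f"pics/{k}1.png");X,uv=cloud(k,np.load(f"pics/{k}1.npy"),*bw);g=im[uv[:,1],uv[:,0]].astype(int)
    a=np.radians(-8.9);u=np.array([np.cos(a),np.sin(a)]);v=np.array([-u[1],u[0]])
    t=(X[:,:2]-s[:2])@u;l=(X[:,:2]-s[:2])@v;z=X[:,2]
    m=(abs(t)<25)&(abs(l)<60)&(z>98)&(z<170)&(g.min(1)>60)
    if m.sum()>20:
        A=np.c_[np.ones(m.sum()),z[m]-95,l[m]];w=np.linalg.lstsq(A,t[m],rcond=None)[0]
        print(k,"plate face t at z95",w[0],"lean/yaw deg",np.degrees(np.arctan(w[1:])),"lat",np.percentile(l[m],[1,99]),"zmin",np.percentile(z[m],1),m.sum())
    for q in(-1,1):
        m=(abs(t-q*16)<9)&(abs(l)<50)&(z>66)&(z<76);print("  lip",q,np.median(t[m]) if m.sum() else None,m.sum())
E
```

```text
up6 t10.88 F [ 0.8 -0.5 -0.5] tcp [574.9  12.1 126.7] gap 0.088 grip 40.0
tip t11.28 F [ 0.1 -0.6 -3.4] tcp [586.1   9.1 132.7] gap 0.089 grip 40.0
tip t11.66 F [-0.3 -0.4 -3.7] tcp [598.3   6.8 136.3] gap 0.091 grip 40.0
tip t12.03 F [-0.9  0.  -2.7] tcp [610.9   4.3 137.7] gap 0.087 grip 40.0
lift t13.64 F [-0.3  0.2 -3.6] tcp [611.7   4.4 272. ] gap 0.089 grip 40.0
over t15.58 F [-0.1  0.1 -3.3] tcp [ 648.7 -243.   268.1] gap 0.089 grip 40.0
near t16.51 F [ 0.6  0.1 -3.5] tcp [ 648.9 -243.3  223.5] gap 0.088 grip 40.0
scene plate face t at z95 5.556286047862426 lean/yaw deg [ 0. -0.] lat [-49.6  48.9] zmin 98.60337485150897 1256
  lip -1 -10.544211104236295 6
  lip 1 21.649292980772344 122
side plate face t at z95 -5.885463563209215 lean/yaw deg [0.8 0.5] lat [-49.2  50.8] zmin 98.78859867893428 655
  lip -1 -20.457780636070872 45
  lip 1 14.300076683939281 79
```

View pics/c.png

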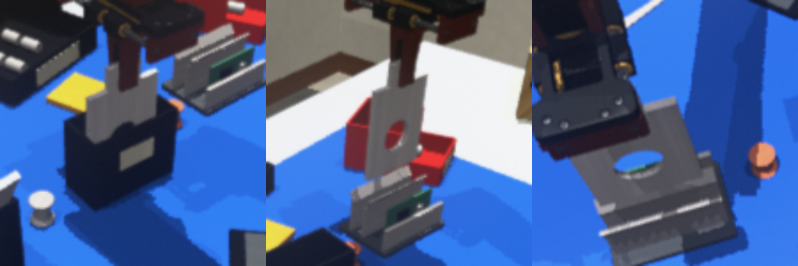

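Left panel: the plate stands upright in the bin. Middle and right panels: it hangs vertically over the slot mouth, with its lower edge about 20 mm above the lips. Centring is within about 2 mm against ±5 mm of clearance, so I'll lower it.

```bash
python3 - <<'E'
from h import *
import cv2
np.set_printoptions(precision=1,suppress=True)
s=np.array([648.7,-243.2,10.]);R=Rt(-8.9,0,0)
hit=arm.servo_line(s+[0,0,H+6],R,rate=50,stop_force=10);arm.wait(.2);st(f"hit {hit}")
if not hit:
    hit=arm.servo_line(s+[0,0,H-5],R,rate=15,stop_force=6);arm.wait(.2);st(f"floor {hit}")
im,d=arm.snapshot("side");b=cv2.resize(im[60:210,250:400],(400,400))
im,d=arm.snapshot("scene");c=cv2.resize(im[140:290,70:220],(400,400))
cv2.imwrite("pics/d.png",cv2.hconcat([b,c])[:,:,::-1])
E
```

```text
hit False t18.54 F [ 1.1  0.6 -3.2] tcp [ 648.8 -243.2  144.2] gap 0.090 grip 40.0
floor True t19.22 F [-1.   0.1  5.3] tcp [ 648.9 -243.3  138.4] gap 0.091 grip 40.0
```

View pics/d.png

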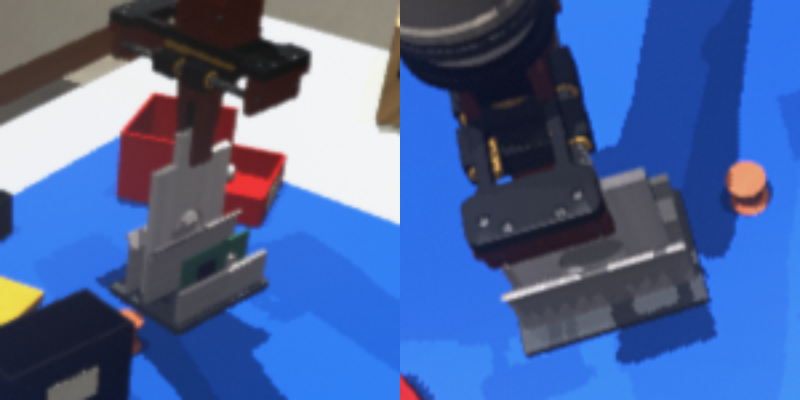

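The floor was met at TCP z = 138.4, where 138 was expected, so the plate is fully seated. Releasing now.

```bash
python3 - <<'E'
from h import *
import cv2
np.set_printoptions(precision=1,suppress=True)
s=np.array([648.7,-243.2,10.]);R=Rt(-8.9,0,0)
arm.grip(0.2);arm.grip(1.0);arm.wait(.3);st("open")
arm.servo_line(s+[0,0,H+170],R,rate=100,stop_force=8);st("up")
arm.reach([520,60,330],Rt(-10,0,0));arm.wait(.5);st("away")
im,d=arm.snapshot("side");b=cv2.resize(im[60:310,120:370],(400,400))
im,d=arm.snapshot("scene");c=cv2.resize(im[60:310,70:320],(400,400))
cv2.imwrite("pics/e.png",cv2.hconcat([b,c])[:,:,::-1])
E
```

```text
open t21.18 F [ 0.  -0.9 -0.1] tcp [ 647.8 -242.8  137. ] gap 1.002 grip 0.0
up t23.03 F [ 0.2 -0.   0.3] tcp [ 648.5 -243.1  307.3] gap 1.004 grip 0.0
away t24.78 F [-0.8 -0.2 -0.1] tcp [520.1  59.8 329.9] gap 0.998 grip 0.0
```

View pics/e.png

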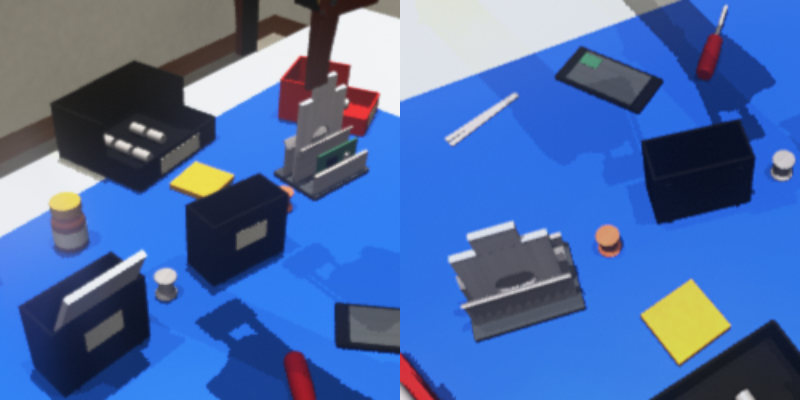

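The plate stands in the wide slot, at (320,130) on the left and (510,260) on the right. The tab bin is empty, and the plain plate and green board are undisturbed.

```bash
python3 -c "
from bench import arm
print(arm.close_job())"
```

```text
the job is handed in; nothing more can be done
None
```

The tabbed plate was tipped upright in its bin, lifted clear, and left standing on its lower edge in the rack's wide slot; the plain plate stayed in its bin, and the job was handed in at about 25 s of the 51 s allowed.

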